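# Lock the swing arm of a label press and set its pressure screw

### The arm

A 6-joint arm with a two-finger parallel gripper is mounted at the origin on the work surface. World frame = base frame: x ahead of the robot, y to its left, z up, the work surface at z = 0. Lengths are in m, angles in rad, forces in N, time in s.
With the tool pointing down it reaches from about 0.375 to 0.975 m from the base axis. Payload 3.8 kg.
Tool frame: the origin (TCP) lies midway between the tips of the shut fingers; the grasp point (between the pads) lies 19 mm behind it (bot.pinch_z is the distance from the TCP to the grasp point, in m); z points along the fingers, y is the direction in which the jaws open and shut (so a half turn about z gives the same grasp; the last joint's range is limited). The gripper opens to 88 mm and grips with 3 to 60 N. Pads are 18 mm wide; open, the fingers measure 123 mm over their backs; the gripper's body (75 mm by 187 mm) begins 45 mm behind the grasp point.
Start: joints at [-1.282, 0.264, 1.604, -0, 1.274, -0.037], TCP at [0.216, -0.639, 0.239] pointing down, gripper open.
Joint ranges: [-2.63, 2.63], [-0.94, 2.18], [0.31, 2.57], [-1.31, 4.45], [0, 2.66], [-2.55, 2.55]. Speed limits (rad/s): [2.57, 2.57, 3.14, 3.14, 3.14, 3.14].

### API

Orientations are given as [roll, pitch, yaw] about the fixed x, y, z axes, in that order (R = Rz(yaw) Ry(pitch) Rx(roll)).
In Python, from plant import bot, viewer gives the robot as it stands.
- The arm moves only by the tool servo_tool, never from a script. Its argument "increments" is a list of rows, each a list of 5 numbers: the shift along the tool's x, y, z normalised to -1 to 1, where 1 is 3 cm, then the turn about the tool's z normalised to -1 to 1, where 1 is 8 degrees, then the finger opening in mm, from 0 to 88.1. A call has 1 to 20 rows; each row shifts and turns the commanded pose from where the row before left it, along the tool's axes as they then stand; what a row does not reach is not made up. A row lasts 1/8 s, in which the tool goes at most 62.5 mm and 10.7 degrees, less where a joint would pass 70% of its speed; a pose out of reach is approached as far as the arm can. A call with a number of a shift or a turn outside -1 to 1 is refused whole. A call with a gripper value outside its range is refused whole. The fingers move at their own pace and stop on an object; "squeeze" is the grip in N (left out, the last holds). Time passes only in rows, so rows that do not move let the fingers close. It gives the time, the measured TCP pose, the force and the opening at its end, in the units of the state.
- bot.observe(): the state, without advancing time (a new reading comes with each control period).
- viewer.capture(name): name is "scene" or "top" or "wrist"; returns a dict with "color" (420x560x3 uint8, blue, green, red), "fovy" (degrees; the focal length in pixels is half the picture's height over the tangent of half this angle, whatever the lens; pixels are square), "cx", "cy" (the principal point, pixels), "world_to_cam" (4x4, takes a point from world to camera coordinates); the wrist camera has in their place "mount" (4x4, takes a point from camera to tool coordinates, whose origin is the TCP and whose axes are the flange's). Camera axes: x right, y down, z forward; pixel columns grow to the right and rows downward; lengths in m; the calibration is good to about 2 mm. The wrist camera is an equidistant fisheye: a pixel r from the principal point sees the ray r / f radians off the axis. A picture is of the moment at which its call begins: read the wrist's pose just before it. There is no depth.
- bot.close_job(): hands the job in, once; it reports no verdict.
The state is a dict: "clock": time; "joint_positions": joint angles; "joint_vel": joint speeds; "effort": joint torques, N m; "tcp_pos": TCP position; "tool_rot": TCP orientation; "ft_force": force on the tool from outside, world axes, zero at the start; "moment": the same for the moment, N m; "finger_gap": finger opening in m.
Only numpy, scipy, OpenCV 4.12 (cv2) and the standard library are available. Lean on these libraries where they do the work, as an engineer would, in place of code of your own. Each camera call takes 0.05 s, during which the arm holds its last target. There are 200 camera calls.

### The job

Lock the swing arm of the small label press: take the red-headed pin from the black tool block, stand it upright and fully home in the bore of the bare-metal ear beside the press's column, and let go of it. Then set the pressure: turn the black winged screw on top of the arm clockwise (seen from above) until it seats, back it off a quarter turn, and finish still gripping it there, since I am about to tighten the locknut beneath it. Do not swing the arm aside, and leave the other tools, bottles and things on the bench as they are.

Things in the scene. Friction and masses are not known exactly. Their poses are not given: they have to be found in the camera images.
- pin_grip (a point): Centre of the red head (18 mm diameter, 40 mm tall) of the loose upright locking pin, 80 g. Collar underside (22 mm wide shoulder) is 24 mm below this point; then a 12 mm steel shank 46 mm long, its last 8 mm tapered to 6 mm; tip 70 mm below. z up along the pin. Starts standing in one of the tool block's bores, collar on the block's top.
- tool_block: Fixed black plastic block 170 x 60 x 55 mm high on the bench; three 14 mm bores, 49 mm deep, in a row along its x axis at -50, 0 and +50 mm. Origin at the centre of its underside. The pin and two other tools stand in it, in any order.
- bore_mouth (a point): Mouth centre of the 14 mm bore (2 mm chamfer) in the bare-metal 44 mm square ear left of the press's column, 190 mm above the bench; z up, x to the press's back. It runs down 30 mm through the arm's ear, then 16 mm through the fixed ear below. Pin fully home: collar on the ear, head centre 24 mm above this point. Column cap, 62 mm to the right, is 7 mm higher; nothing else near is higher.
- screw_grip (a point): On the pressure screw's vertical axis, at the height to grip, 235 mm above the bench. Black wing: upright bar 58 mm long, 14 mm thick, from 25 mm below to 11 mm above this point; x axis along the bar (to its white dot), y across its thickness. Under it a round skirt 36 mm wide and a brass locknut. The screw is 130 mm in front of (-x) and 62 mm right of (-y) the bore, in the press's frame.
- pressure_screw (a joint): Turn of the screw in rad; grows clockwise seen from above (screwing down). Light friction (0.1 N m) up to a firm stop at 6.28, where it seats: the heat platen bears on the pad. Starts 0.9 to 2.6 rad short of the seat. Stays where it is left; the wing does not rise or sink as it turns.
- swing_arm (a joint): Swing of the press's arm about its column in rad; 0 = closed over the pad (its stop), grows as it swings clockwise seen from above (open). Stiff (0.8 N m) but can be pushed; the pin leaves it about 0.03 rad of play.
- press: Label press, fixed: black base 330 x 200 mm, pad, orange heat platen 162 mm square under a black arm, steel column at x = +100 mm, screw at x = -30 mm, clamp lever on its right (y = -62 mm) reaching 200 mm to the front at 150 mm height, controller at the back. Origin at the centre of the base's underside; x to its back, y to its left. Only the screw is higher than 200 mm.
- hex_driver: Bystander standing in the tool block: hex driver with a yellow handle 23 mm diameter, top 110 mm above the bench. Origin at its lower end.
- paint_marker: Bystander standing in the tool block: white marker with a blue cap, 14 mm diameter, top 108 mm above the bench. Origin at its lower end.
- tape_roll: Bystander: amber roll of heat tape lying flat, 80 mm diameter, 20 mm high. Origin at the centre of its underside.
- cleaner: Bystander: white bottle with an orange cap, 60 mm diameter, 170 mm high. Origin at the centre of its underside.
- ink_jar: Bystander: white jar with a black lid, 72 mm diameter, 75 mm high. Origin at the centre of its underside.
- cup: Bystander: white cup, 80 mm diameter, 110 mm high. Origin at the centre of its underside.
- scraper: Bystander: blue and black scraper lying flat, 125 x 75 x 16 mm. Origin on its underside.

How it is judged:
By the outcome, as a careful person would: the job done as asked, in the order asked, and still so for the second after the job is handed in, while the arm keeps its last pose, push and grip.
It also fails if it takes over 58 s, if anything falls off the work surface, if the arm or the gripper's body presses on something with over 40 N, if the wrist force passes 120 N, or if a joint passes its speed limit or range.

## Working session

There is one attempt and no reset: what is moved stays moved. The work goes in short steps, Python scripts to look and compute and a tool call to move; the robot and the scene stay as the last step left them, time stands still between calls to the robot, and variables do not carry over. Pictures are saved under pics/ and viewed, about 8 in all and at most 12, crops included, and the job is handed in when it is done.

Besides the shell and the picture viewer there is one more tool, called after "Request:" as name([rows], argument=value, ...), one row to a line, values as JSON. servo_tool: Moves the arm, as the interface text tells. Its arguments: {"type":"object","properties":{"increments":{"type":"array","items":{"type":"array","items":{"type":"number"}}},"squeeze":{"type":"number"}},"required":["increments"]}

```bash
mkdir -p pics; ls
python3 - <<'E'
from plant import bot, viewer
import cv2
s=bot.observe();print(s)
for n in ("scene","top"):
    c=viewer.capture(n);cv2.imwrite(f"pics/{n}0.png",c["color"])
    print(n,c["fovy"],c["cx"],c["cy"],c["world_to_cam"].round(4).tolist())
a=cv2.imread("pics/scene0.png");b=cv2.imread("pics/top0.png")
E
```

```text
pics
{'clock': 0.0, 'joint_positions': array([-1.28188272e+00,  2.64738311e-01,  1.60537346e+00, -2.65452757e-05,
        1.27370189e+00, -3.68797785e-02]), 'joint_vel': array([-0.00096563,  0.00085287, -0.00065327,  0.00024717, -0.00140977,
       -0.00178072]), 'effort': array([ 1.68090195e-03, -5.02105451e+01, -3.56870627e+01,  7.31154042e-02,
        2.93130835e-02, -1.52712369e-04]), 'tcp_pos': array([ 0.21584006, -0.63880638,  0.2373983 ]), 'tool_rot': array([-3.13937222e+00, -5.65437342e-05,  3.25801122e-01]), 'ft_force': array([-0.15351791, -0.46993578,  0.1670208 ]), 'moment': array([ 0.05752498, -0.01337258, -0.02360901]), 'finger_gap': 0.08846575638765926}
scene 45.106015791335686 271.6729755200557 212.91680260490966 [[0.7863, 0.6175, 0.0187, -0.3707], [0.4424, -0.5417, -0.7148, -0.1083], [-0.4312, 0.5703, -0.6991, 1.8857], [0.0, 0.0, 0.0, 1.0]]
top 49.02232830946647 274.473957905351 208.14324547151742 [[-0.0292, -0.9996, -0.0037, -0.0276], [-0.9784, 0.0293, -0.2045, 0.547], [0.2045, -0.0024, -0.9789, 1.1215], [0.0, 0.0, 0.0, 1.0]]
```

View pics/top0.png

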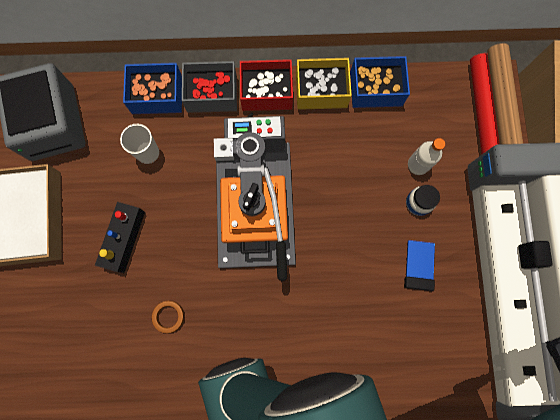

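View pics/scene0.png

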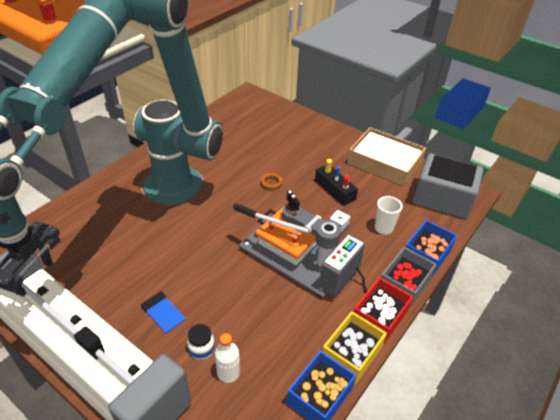

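The top view shows the red pin head at (121,215), the marker at (112,236) and the hex driver at (106,254). The ear with its bore is at (222,147), the column cap at (250,147) and the wing at about (253,196). Next I'll measure by colour and ray.

```bash
cat > h.py <<'E'
import numpy as np, cv2
from scipy.spatial.transform import Rotation as Ro
from plant import bot, viewer
def ray(c,uv,pose=None):
    f=c["color"].shape[0]/2/np.tan(np.radians(c["fovy"])/2)
    d=np.array([uv[0]-c["cx"],uv[1]-c["cy"]])/f
    if "mount" in c:
        r=np.linalg.norm(d)+1e-12; d=np.r_[d/r*np.sin(r),np.cos(r)]
        R=Ro.from_euler("xyz",pose["tool_rot"]).as_matrix()
        T=np.eye(4);T[:3,:3]=R;T[:3,3]=pose["tcp_pos"];T=T@c["mount"]
    else:
        d=np.r_[d,1]; T=np.linalg.inv(c["world_to_cam"])
    d=T[:3,:3]@d
    return T[:3,3],d/np.linalg.norm(d)
def plane(c,uv,z,pose=None):
    o,d=ray(c,uv,pose); return o+d*(z-o[2])/d[2]
def tri(r1,r2):
    A=np.c_[r1[1],-r2[1]]; t=np.linalg.lstsq(A,r2[0]-r1[0],rcond=None)[0]
    p,q=r1[0]+t[0]*r1[1],r2[0]+t[1]*r2[1]; return (p+q)/2,np.linalg.norm(p-q)
def proj(c,P,pose=None):
    f=c["color"].shape[0]/2/np.tan(np.radians(c["fovy"])/2)
    if "mount" in c:
        T=np.eye(4);T[:3,:3]=Ro.from_euler("xyz",pose["tool_rot"]).as_matrix();T[:3,3]=pose["tcp_pos"]
        p=(np.linalg.inv(T@c["mount"])@np.r_[P,1])[:3]
        s=np.hypot(p[0],p[1])+1e-12; return np.array([c["cx"],c["cy"]])+f*np.arctan2(s,p[2])*p[:2]/s
    p=(c["world_to_cam"]@np.r_[P,1])[:3]; return np.array([c["cx"],c["cy"]])+f*p[:2]/p[2]
def blobs(img,lo,hi,roi=None,amin=5):
    hsv=cv2.cvtColor(img,cv2.COLOR_BGR2HSV); m=cv2.inRange(hsv,lo,hi)
    if lo[0]==0 and hi[0]<=10: m|=cv2.inRange(hsv,(172,lo[1],lo[2]),(180,255,255))
    if roi: k=np.zeros_like(m);k[roi[1]:roi[3],roi[0]:roi[2]]=255;m&=k
    n,l,st,ce=cv2.connectedComponentsWithStats(m)
    return [(ce[i].round(1),st[i].tolist()) for i in range(1,n) if st[i][4]>=amin]
E
python3 - <<'E'
from h import *
t=viewer.capture("top");s=viewer.capture("scene")
print("red top",blobs(t["color"],(0,120,60),(8,255,255),(95,195,145,275)))
print("red scene",blobs(s["color"],(0,120,60),(8,255,255),(310,150,365,210)))
print("yel top",blobs(t["color"],(20,120,60),(34,255,255),(90,195,145,275)))
print("yel scene",blobs(s["color"],(20,120,60),(34,255,255),(310,150,365,210)))
a=cv2.resize(t["color"][105:280,195:305],None,fx=3.4,fy=3.4,interpolation=cv2.INTER_CUBIC)
b=cv2.resize(s["color"][180:300,230:370],None,fx=3,fy=3,interpolation=cv2.INTER_CUBIC)
h=max(a.shape[0],b.shape[0]);o=np.zeros((h,a.shape[1]+b.shape[1],3),np.uint8);o[:a.shape[0],:a.shape[1]]=a;o[:b.shape[0],a.shape[1]:]=b
cv2.imwrite("pics/c1.png",o);print(a.shape,b.shape)
E
```

```text
red top [(array([119.7, 215. ]), [114, 210, 12, 10, 81]), (array([ 98.4, 251. ]), [98, 249, 2, 5, 5])]
red scene [(array([346.2, 179.5]), [343, 174, 8, 12, 69])]
yel top [(array([106.1, 253.6]), [99, 249, 15, 11, 117])]
yel scene [(array([328.2, 165.8]), [324, 159, 8, 14, 78])]
(595, 374, 3) (360, 420, 3)
```

View pics/c1.png

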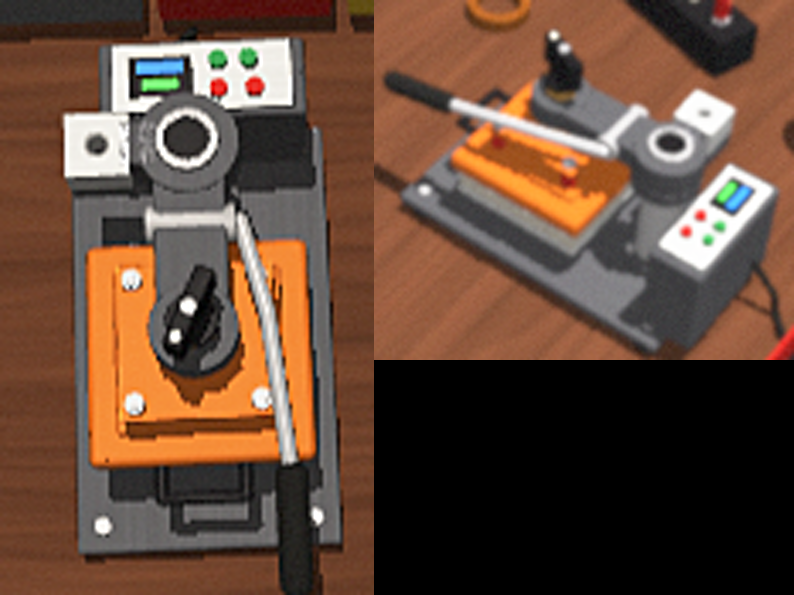

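The crop shows the bore at crop (97,146), i.e. full (223.5,147.9), and the column cap at (250,145.6). The wing runs from crop (205,270) to (170,355). It has one white dot near its middle and one towards its front-left end.

Run:
```python
from h import *
t=viewer.capture("top");s=viewer.capture("scene")
T=lambda x,y:(195+x/3.4-.35,105+y/3.4-.35)
S=lambda x,y:(230+(x-374)/3-.33,180+y/3-.33)
p=lambda n,a,b:print(n,tri(ray(t,a),ray(s,b)))
p("pin",(119.7,215),(346.2,179.5)); p("hex",(106.1,253.6),(328.2,165.8))
print("pin z.079/.099",plane(t,(119.7,215),.085),plane(s,(346.2,179.5),.079))
b=plane(t,T(97,146),.19);print("bore",b,plane(s,S(705,113),.19)); p("bore tri",T(97,146),S(705,113))
c=plane(t,T(187,138),.197);print("cap",c,plane(s,S(671,144),.197))
for n,q in(("ctrdot",(188,305)),("enddot",(175,336)),("endA",(205,270)),("endB",(170,355))):print(n,plane(t,T(*q),.246))
p("dot1",T(188,305),S(565,47));p("dot2",T(175,336),S(555,35))
# press axis from base corners left edge
for q in ((80,550),(340,548),(318,130)):print("basecorner",plane(t,T(*q),.02))
for z in (.19,):
  for q in((65,115),(131,115),(131,186),(68,186)):print("ear",plane(t,T(*q),z)[:2].round(4))
# tool block axis: dark contour
```

```text
pin (array([0.5348271 , 0.34273698, 0.08492952]), np.float64(0.001879085900718502))
hex (array([0.43952752, 0.37376084, 0.07894119]), np.float64(0.00015207623591882827))
pin z.079/.099 [0.53412445 0.34197756 0.085     ] [0.53212006 0.35008811 0.079     ]
bore [0.66550532 0.07160492 0.19      ] [0.66927008 0.07166256 0.19      ]
bore tri (array([0.66741799, 0.07279466, 0.18743885]), np.float64(0.0025719330246989176))
cap [0.66688214 0.00958262 0.197     ] [0.66995182 0.00842278 0.197     ]
ctrdot [0.53824408 0.00851928 0.246     ]
enddot [0.5184111 0.0170761 0.246    ]
endA [ 0.56078953 -0.00270306  0.246     ]
endB [0.50628002 0.02042092 0.246     ]
dot1 (array([0.53853487, 0.00897689, 0.24704739]), np.float64(0.0014619185317291418))
dot2 (array([0.51931768, 0.01787637, 0.24560771]), np.float64(0.002214074037668019))
basecorner [0.40489804 0.10529503 0.02      ]
basecorner [ 0.40060675 -0.09131976  0.02      ]
basecorner [ 0.73366736 -0.08642639  0.02      ]
ear [0.6886 0.0935]
ear [0.6872 0.0481]
ear [0.6362 0.0487]
ear [0.6375 0.0915]
```

Request:
servo_tool([
  [0,0,-1,0,60],
  [0,0,-1,0,60],
  [0.58,-0.78,0,0,50],
  [0.58,-0.78,0,0,50],
  [0.58,-0.78,0,0,50],
  [0.58,-0.78,0,0,50],
  [0.58,-0.78,0,0,50],
  [0.58,-0.78,0,0,50],
  [0.58,-0.78,0,0,50],
  [0.58,-0.78,0,0,50],
  [0.58,-0.78,0,0,50],
  [0.58,-0.78,0,0,50],
  [0.58,-0.78,0,0,50],
  [0.58,-0.78,0,0,50],
  [0.58,-0.78,0,0,50],
  [0.58,-0.78,0,0,50],
  [0.58,-0.78,0,0,50],
  [0.58,-0.78,0,0,50],
  [0.58,-0.78,0,0,50],
  [0.58,-0.78,0,0,50],
])

```text
clock: 2.8
tcp_pos: [0.3781, -0.1393, 0.2989]
tool_rot: [3.141, -0.0, 0.326]
ft_force: [0.9, 0.2, 0.3]
finger_gap: 0.0504
```

Request:
servo_tool([
  [0.58,-0.78,0,0,50],
  [0.58,-0.78,0,0,50],
  [0.58,-0.78,0,0,50],
  [0.58,-0.78,0,0,50],
  [0.58,-0.78,0,0,50],
  [0.58,-0.78,0,0,50],
  [0.58,-0.78,0,0,50],
  [0.58,-0.78,0,0,50],
  [0.58,-0.78,0,0,50],
  [0.58,-0.78,0,0,50],
  [0.58,-0.78,0,0,50],
  [0.58,-0.78,0,0,50],
  [0.58,-0.78,0,0,50],
  [0.58,-0.78,0,0,50],
  [0.58,-0.78,0,0,50],
  [0.58,-0.78,0,0,50],
  [0.58,-0.78,0,0,50],
  [0,0,0,-1,50],
  [0,0,0,-1,50],
  [0,0,0,-1,50],
])

```text
clock: 5.3
tcp_pos: [0.5308, 0.3315, 0.2985]
tool_rot: [-3.142, 0.0, 0.75]
ft_force: [0.4, 0.1, -0.0]
finger_gap: 0.0498
```

Request:
servo_tool([
  [0,0,0.2,-1,50],
  [0,0,0.2,-1,50],
  [0,0,0.2,-1,50],
  [0,0,0.2,-1,50],
  [0,0,0.2,-1,50],
  [0,0,0.2,-1,50],
  [0,0,0.2,-1,50],
  [0,0,0.2,-1,50],
  [0,0,0.2,-1,50],
  [0,0,0.2,-1,50],
  [0,0,0.2,-1,50],
  [0,0,0.2,-1,50],
  [0,0,0.2,-1,50],
  [0,0,0.2,-1,50],
  [0,0,0.2,-0.9,50],
  [0,0,0,0,50],
  [0,0,0,0,50],
])

```text
clock: 7.42
tcp_pos: [0.531, 0.3314, 0.209]
tool_rot: [3.141, 0.0, 2.823]
ft_force: [-0.6, 0.0, 0.4]
finger_gap: 0.0501
```

Run:
```python
from h import *
s=bot.observe();w=viewer.capture("wrist");cv2.imwrite("pics/w1.png",w["color"])
print(s["tcp_pos"],s["tool_rot"],w["fovy"],w["cx"],w["cy"],w["mount"].round(3).tolist())
bl=blobs(w["color"],(0,120,60),(8,255,255),amin=60);print(bl)
print("pred top",proj(w,[.5348,.3427,.099],s),"pred ctr",proj(w,[.5348,.3427,.079],s))
```

```text
[0.53098662 0.33140679 0.20897337] [3.14135365e+00 2.22244327e-04 2.82303410e+00] 65.70646984690485 280.295576649118 206.223038852728 [[-0.001, -0.952, -0.306, 0.08], [1.0, -0.001, 0.0, 0.0], [-0.0, -0.306, 0.952, -0.147], [0.0, 0.0, 0.0, 1.0]]
[(array([294.2, 196.5]), [284, 182, 22, 30, 537]), (array([ 15.9, 257.4]), [7, 249, 18, 20, 212])]
pred top [294.46244617 203.55816607] pred ctr [293.51023142 196.82729496]
```

View pics/w1.png

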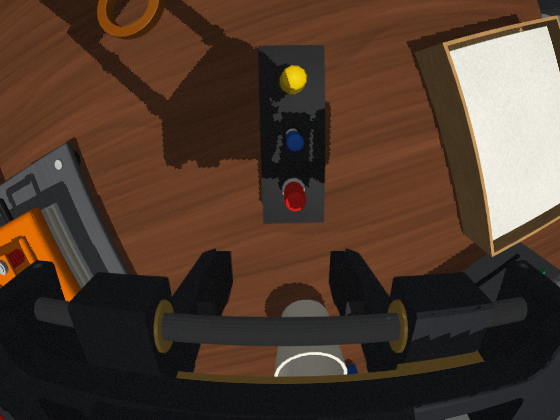

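The wrist view shows the block upright in the image, with yellow at (293,78), the marker at (294,140) and the red head at (294,196). The head was predicted at (293.5,197), so the estimate holds. The next step is to descend and grip.

Request:
servo_tool([
  [0,0.4,0,0,46],
  [0,0,0.7,0,44],
  [0,0,0.8,0,44],
  [0,0,0.8,0,44],
  [0,0,0.8,0,44],
  [0,0,0.7,0,44],
  [0,0,0.6,0,44],
  [0,0,0.4,0,44],
  [0,0,0,0,44],
  [0,0,0,0,10],
  [0,0,0,0,10],
  [0,0,0,0,10],
  [0,0,0,0,10],
  [0,0,0,0,10],
  [0,0,0,0,10],
], squeeze=30)

```text
clock: 9.35
tcp_pos: [0.5352, 0.3431, 0.0656]
tool_rot: [3.141, 0.001, 2.825]
ft_force: [-0.2, -1.2, 4.6]
finger_gap: 0.0168
```

Request:
servo_tool([
  [0,0,-0.3,0,10],
  [0,0,-0.7,0,10],
  [0,0,-0.9,0,10],
  [0,0,-0.9,0,10],
  [0,0,-1,0,10],
  [0,0,-1,0,10],
  [0,0,-1,0,10],
  [0,0,-0.8,0,10],
  [0,0,-0.3,0,10],
  [-0.52,-0.72,0,0,10],
  [-0.52,-0.72,0,0,10],
  [-0.52,-0.72,0,0,10],
  [-0.52,-0.72,0,0,10],
  [-0.52,-0.72,0,0,10],
  [-0.52,-0.72,0,0,10],
  [-0.52,-0.72,0,0,10],
  [-0.52,-0.72,0,0,10],
  [-0.52,-0.72,0,0,10],
  [-0.52,-0.72,0,0,10],
  [0,0,0,0,10],
])

```text
clock: 11.85
tcp_pos: [0.6153, 0.0873, 0.271]
tool_rot: [-3.141, -0.002, 2.823]
ft_force: [1.0, 0.2, -1.9]
finger_gap: 0.0175
```

Run:
```python
from h import *
s=bot.observe();w=viewer.capture("wrist");cv2.imwrite("pics/w2.png",w["color"])
print(s["tcp_pos"],s["tool_rot"],s["ft_force"])
print("pred bore",proj(w,[.667,.072,.19],s), "pred screw top",proj(w,[.538,.0085,.246],s))
p=s["tcp_pos"];print("pred tip",proj(w,p-[0,0,.0566],s),"head c",proj(w,p+[0,0,.0134],s))
```

```text
[0.61529164 0.08727006 0.27097993] [-3.14053241e+00 -1.63313102e-03  2.82264142e+00] [ 0.98696742  0.18611166 -1.88966299]
pred bore [282.37737325 278.30417812] pred screw top [111.93931749 167.93426463]
pred tip [280.15811223 227.31079782] head c [279.99451175 281.04358497]
```

View pics/w2.png

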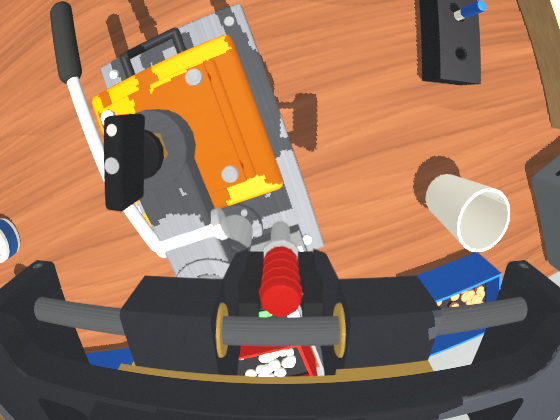

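The wrist view confirms the wing dots at (112,130) and (112,165); I predicted (112,168). The bore is hidden behind the pin at about (282,278), so I'll overshoot in tool −x to see it above the tip.

Request:
servo_tool([
  [-0.6,0,0,0,10],
  [-0.9,0,0,0,10],
  [-0.9,0,0,0,10],
  [-0.6,0,0,0,10],
  [-0.2,0,0,0,10],
  [0,0,0,0,10],
  [0,0,0,0,10],
])

```text
clock: 12.78
tcp_pos: [0.7064, 0.0595, 0.2717]
tool_rot: [-3.142, -0.0, 2.826]
ft_force: [-0.7, -0.4, -1.5]
finger_gap: 0.0165
```

Run:
```python
from h import *
s=bot.observe();w=viewer.capture("wrist");cv2.imwrite("pics/w3.png",w["color"])
print(s["tcp_pos"],s["tool_rot"],s["ft_force"])
print("pred bore",proj(w,[.667,.072,.19],s), "pred screw top",proj(w,[.538,.0085,.246],s))
p=s["tcp_pos"];print("pred tip",proj(w,p-[0,0,.0566],s),"head c",proj(w,p+[0,0,.0134],s))
u,v=proj(w,[.667,.072,.19],s).astype(int);v-=20
cv2.imwrite("pics/w3c.png",cv2.resize(w["color"][v-80:v+100,u-120:u+120],None,fx=3.3,fy=3.3,interpolation=cv2.INTER_CUBIC));print(u-120,v-80)
```

```text
[0.70641322 0.05950014 0.27167707] [-3.14157223e+00 -4.81401881e-04  2.82560994e+00] [-0.71860179 -0.38012796 -1.4837581 ]
pred bore [279.51040552 159.83960951] pred screw top [105.12795366   9.10392349]
pred tip [280.06665266 227.21792889] head c [280.01855661 281.06779563]
159 59
```

View pics/w3c.png

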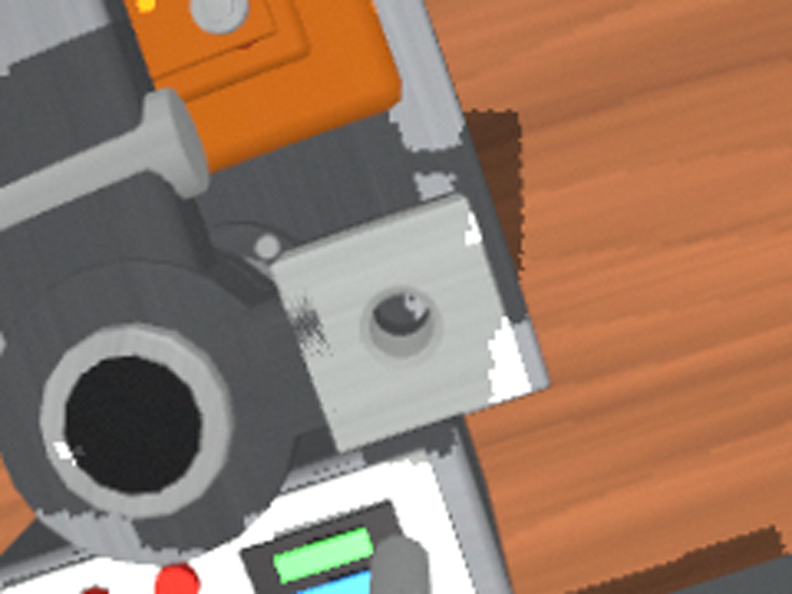

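The crop shows the bore mouth centred at crop (401,320), i.e. full (280.2,155.6), and the pin tip at about crop (400,555), as predicted.

Run:
```python
from h import *
s=bot.observe();w=viewer.capture("wrist")
print(s["tcp_pos"],s["tool_rot"])
b=plane(w,(280.2,155.6),.19,s);print("bore",b)
# ear corners crop
for q in ((270,262),(465,197),(549,385),(340,450)):print(plane(w,(159+q[0]/3.3-.35,59+q[1]/3.3-.35),.19,s)[:2].round(4))
print("cap",plane(w,(159+133/3.3-.35,59+422/3.3-.35),.197,s))
y=s["tool_rot"][2];X=np.array([np.cos(y),np.sin(y)]);Y=np.array([np.sin(y),-np.cos(y)])
for t in (b[:2],):
  d=t-s["tcp_pos"][:2];print("units",d@X/.03,d@Y/.03)
g=cv2.cvtColor(w["color"],cv2.COLOR_BGR2GRAY)[205:250,262:298]
hs=cv2.cvtColor(w["color"],cv2.COLOR_BGR2HSV)
print(blobs(w["color"],(0,120,60),(8,255,255),(240,230,320,330),amin=60))
```

```text
[0.70637219 0.05952479 0.27183842] [ 3.14156301e+00 -1.97818432e-04  2.82566600e+00]
bore [0.66425171 0.07342898 0.19      ]
[0.6434 0.0508]
[0.6432 0.0945]
[0.6878 0.0998]
[0.6876 0.0515]
cap [0.665653   0.01162784 0.197     ]
units 1.4785296221918662 0.004310896036753116
[(array([280.4, 282.1]), [258, 246, 45, 71, 2431])]
```

Request:
servo_tool([
  [0.5,0,0,0,10],
  [0.64,0,0,0,10],
  [0.3,0,0,0,10],
  [0,0,0,0,10],
  [0,0,0.4,0,10],
  [0,0,0.3,0,10],
  [0,0,0.2,0,10],
  [0,0,0.2,0,10],
  [0,0,0,0,10],
])

```text
clock: 14.0
tcp_pos: [0.6658, 0.0724, 0.2379]
tool_rot: [-3.141, -0.001, 2.825]
ft_force: [0.3, -0.2, -1.2]
finger_gap: 0.017
```

Run:
```python
from h import *
s=bot.observe();print(s["tcp_pos"],s["ft_force"],s["moment"])
```

```text
[0.66584866 0.07239291 0.23785868] [ 0.27928392 -0.16431878 -1.19151761] [ 0.01689508 -0.33061909  0.00565302]
```

Request:
servo_tool([
  [0,0,0.12,0,10],
  [0,0,0.12,0,10],
  [0,0,0.12,0,10],
  [0,0,0,0,10],
])

```text
clock: 14.5
tcp_pos: [0.6658, 0.0725, 0.2276]
tool_rot: [3.142, 0.0, 2.825]
ft_force: [0.7, -0.2, -1.4]
finger_gap: 0.0171
```

Request:
servo_tool([
  [0,0,0.15,0,10],
  [0,0,0.15,0,10],
  [0,0,0.15,0,10],
  [0,0,0.15,0,10],
  [0,0,0,0,10],
])

```text
clock: 15.12
tcp_pos: [0.6659, 0.0725, 0.2093]
tool_rot: [-3.142, -0.0, 2.825]
ft_force: [2.2, 0.1, -2.0]
finger_gap: 0.017
```

Request:
servo_tool([
  [0,0,0.1,0,10],
  [0,0,0.1,0,10],
  [0,0,0.05,0,10],
  [0,0,0.05,0,10],
  [0,0,0.05,0,10],
  [0,0,0,0,10],
])

```text
clock: 15.88
tcp_pos: [0.6663, 0.0724, 0.2006]
tool_rot: [3.141, 0.001, 2.825]
ft_force: [1.0, -0.9, 5.4]
finger_gap: 0.0172
```

Request:
servo_tool([
  [0,0,0.03,0,10],
  [0,0,0.03,0,10],
  [0,0,0,0,10],
])

```text
clock: 16.25
tcp_pos: [0.6664, 0.0724, 0.2006]
tool_rot: [3.141, 0.002, 2.825]
ft_force: [-1.6, -0.9, 10.3]
finger_gap: 0.0168
```

Request:
servo_tool([
  [0,0,-0.05,0,30],
  [0,0,0,0,30],
  [0,0,0,0,30],
  [0,0,-0.3,0,30],
  [0,0,-0.7,0,30],
  [0,0,-0.9,0,30],
  [0,0,-0.8,0,30],
  [-0.5,0,0,0,40],
  [-0.5,0,0,0,44],
  [-0.3,0,0,0,44],
  [0,0,0,0,44],
])

```text
clock: 17.62
tcp_pos: [0.7031, 0.0599, 0.2782]
tool_rot: [-3.141, -0.003, 2.824]
ft_force: [-0.1, 0.6, -0.7]
finger_gap: 0.0443
```

Run:
```python
from h import *
s=bot.observe();w=viewer.capture("wrist")
print(s["tcp_pos"],s["tool_rot"],s["ft_force"])
print("pred head top",proj(w,[.6655,.0727,.234],s),"ctr",proj(w,[.6655,.0727,.214],s),"collar",proj(w,[.6655,.0727,.19],s))
print(blobs(w["color"],(0,120,60),(8,255,255),amin=60))
hs=cv2.resize(w["color"][0:280,60:440],None,fx=2.1,fy=2.1,interpolation=cv2.INTER_CUBIC);cv2.imwrite("pics/w4.png",hs)
print("screw",proj(w,[.537,.0085,.246],s))
```

```text
[0.70305499 0.05985881 0.27815595] [-3.14059699e+00 -2.63533478e-03  2.82446801e+00] [-0.08234912  0.61298203 -0.68978699]
pred head top [280.89078876 173.13795331] ctr [280.8567061  166.93157542] collar [280.82303905 160.83439182]
[(array([281., 167.]), [267, 150, 30, 35, 821]), (array([214.8, 237.4]), [209, 231, 13, 14, 147]), (array([190.6, 244.6]), [184, 238, 14, 14, 147]), (array([273.9, 284.6]), [231, 259, 87, 58, 2324]), (array([381.7, 273.5]), [364, 260, 34, 35, 447]), (array([258.6, 352.7]), [218, 344, 104, 23, 1218])]
screw [110.74082564  15.45511124]
```

View pics/w4.png

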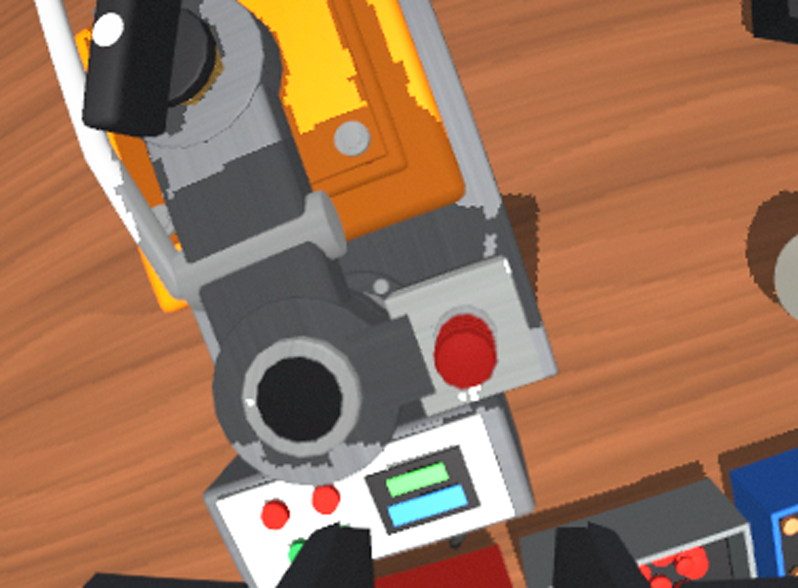

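The pin is home and upright. The red centroid is at (281,167) against a predicted (280.9,166.9), and the collar sits on the ear. The wing's centre dot is at full (110.7,14), as expected. Now for the screw.

Request:
servo_tool([
  [0.4,-0.4,-0.1,0,44],
  [0.75,-0.73,0,0,44],
  [0.75,-0.73,0,0,44],
  [0.75,-0.73,0,0,44],
  [0.75,-0.73,0,0,44],
  [0,0,0,0,44],
  [0,0,0,0,44],
])

```text
clock: 18.55
tcp_pos: [0.575, -0.0024, 0.2837]
tool_rot: [3.141, 0.001, 2.825]
ft_force: [-0.0, 0.2, 0.4]
finger_gap: 0.044
```

Run:
```python
from h import *
s=bot.observe();w=viewer.capture("wrist")
print(s["tcp_pos"],s["tool_rot"])
u,v=proj(w,[.5365,.009,.246],s);print(u,v);u,v=int(u),int(v)
x0,y0=max(u-95,0),max(v-80,0);cv2.imwrite("pics/w5.png",cv2.resize(w["color"][y0:y0+150,x0:x0+190],None,fx=4,fy=4,interpolation=cv2.INTER_CUBIC));print(x0,y0)
bl=blobs(w["color"],(0,0,190),(180,60,255),(x0+40,y0+20,x0+150,y0+150),amin=15)
for c,st in bl: print(c,st,plane(w,c,.246,s).round(4))
```

```text
[ 0.57497234 -0.00242627  0.28369107] [3.14091709e+00 1.31474700e-03 2.82486791e+00]
278.00524645105196 174.49771793960642
183 94
[282.3 138.4] [277, 133, 12, 12, 110] [0.5173 0.0179 0.246 ]
[249.7 222.4] [227, 200, 50, 44, 726] [ 0.5593 -0.0166  0.246 ]
[318.9 239.1] [294, 231, 39, 13, 265] [0.5831 0.0203 0.246 ]
```

View pics/w5.png

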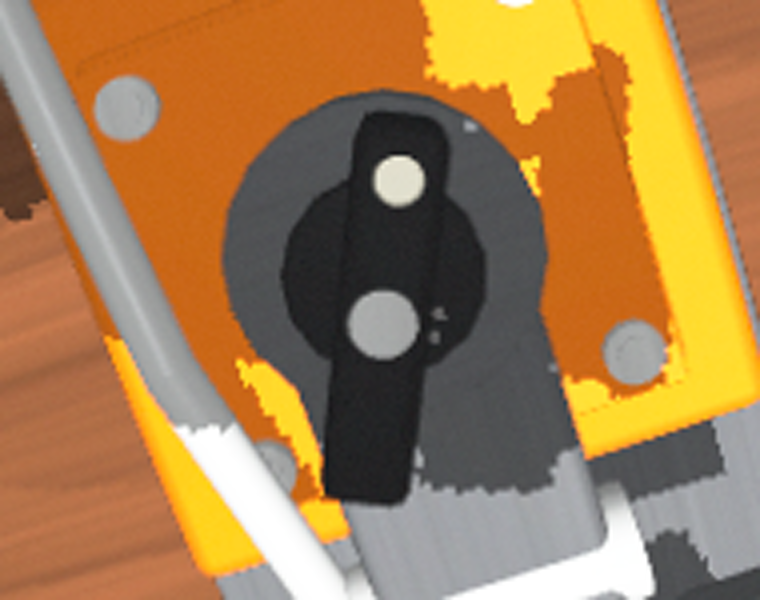

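The close view shows the wing axis from crop (403,115) to (365,497), with the centre disc at (383,325) and the white dot at (398,181).

Run:
```python
from h import *
s=bot.observe();w=viewer.capture("wrist")
P=lambda x,y:plane(w,(183+x/4-.375,94+y/4-.375),.246,s)[:2]
c,d,a,b=P(383,325),P(398,181),P(403,115),P(365,497)
print("ctr",c,"dot",d,"mid",(a+b)/2,"len",np.linalg.norm(a-b))
for q in(d-c,a-b):print("yaw",np.arctan2(q[1],q[0]))
y=s["tool_rot"][2];X=np.array([np.cos(y),np.sin(y)]);Y=np.array([np.sin(y),-np.cos(y)]);e=c-s["tcp_pos"][:2];print("units",e@X/.03,e@Y/.03,y)
```

```text
ctr [0.537093   0.00924963] dot [0.51786713 0.01781746] mid [0.53524823 0.00989899] len 0.05705225139645149
yaw 2.722369944424866
yaw 2.7262876289737137
units 1.331336241383982 -0.030489812620577383 2.825189352184456
```

Request:
servo_tool([
  [0.6,0,0,0.36,44],
  [0.55,-0.03,0,0.36,44],
  [0.2,0,0,0,44],
  [0,0,0.5,0,44],
  [0,0,0.7,0,44],
  [0,0,0.6,0,44],
  [0,0,0.36,0,44],
  [0,0,0.1,0,44],
  [0,0,0,0,44],
])

```text
clock: 19.77
tcp_pos: [0.5369, 0.0105, 0.2155]
tool_rot: [3.141, 0.0, 2.725]
ft_force: [0.9, -0.6, -0.2]
finger_gap: 0.0437
```

Request:
servo_tool([
  [0,0,0,0,5],
  [0,0,0,0,5],
  [0,0,0,0,5],
  [0,0,0,0,5],
  [0,0,0,0,5],
  [0,0,0,0,5],
], squeeze=30)

```text
clock: 20.52
tcp_pos: [0.5363, 0.0097, 0.2157]
tool_rot: [-3.14, 0.0, 2.724]
ft_force: [-3.4, -5.1, 3.3]
finger_gap: 0.0138
```

Run:
```python
from h import *
s=bot.observe();print(s["tcp_pos"],s["tool_rot"],s["ft_force"],s["moment"],s["finger_gap"],s["joint_positions"][5])
```

```text
[0.53626753 0.00970859 0.21574311] [-3.13995365e+00  4.62442534e-05  2.72444184e+00] [-3.42838212 -5.1075713   3.33718643] [-0.68408564  0.38405493 -0.07469089] 0.013845815379287417 -1.1804108005466416
```

Request:
servo_tool([
  [0,-0.03,0,0.3,5],
  [0,0,0,0.7,5],
  [0,0,0,0.8,5],
  [0,0,0,0.8,5],
  [0,0,0,0.8,5],
  [0,0,0,0.8,5],
  [0,0,0,0.5,5],
  [0,0,0,0.2,5],
])

```text
clock: 21.52
tcp_pos: [0.5366, 0.0101, 0.2158]
tool_rot: [3.14, -0.0, 2.04]
ft_force: [-0.3, -0.0, 2.8]
finger_gap: 0.0135
```

```bash
cat > st.py <<'E'
from plant import bot
s=bot.observe();print(s["clock"],s["tcp_pos"].round(4),"yaw",s["tool_rot"][2].round(4),s["ft_force"].round(1),"M",s["moment"].round(3),"gap",round(s["finger_gap"],4),"j6",s["joint_positions"][5].round(4))
E
python3 st.py
```

```text
21.525 [0.5366 0.0101 0.2158] yaw 2.0399 [-0.3 -0.   2.8] M [-0.072  0.03   0.096] gap 0.0135 j6 -0.4974
```

Request:
servo_tool([
  [0,0,0,0.3,5],
  [0,0,0,0.4,5],
  [0,0,0,0.4,5],
  [0,0,0,0.3,5],
])

```text
clock: 22.02
tcp_pos: [0.5368, 0.0101, 0.2158]
tool_rot: [3.14, -0.0, 1.844]
ft_force: [-0.1, -0.2, 2.3]
finger_gap: 0.0136
```

```bash
python3 st.py
```

```text
22.025 [0.5368 0.0101 0.2158] yaw 1.8441 [-0.1 -0.2  2.3] M [-0.051  0.003  0.078] gap 0.0136 j6 -0.3016
```

Request:
servo_tool([
  [0,0,0,0.3,5],
  [0,0,0,0.4,5],
  [0,0,0,0.4,5],
  [0,0,0,0.3,5],
])

```text
clock: 22.52
tcp_pos: [0.5369, 0.0101, 0.2158]
tool_rot: [3.14, -0.001, 1.649]
ft_force: [0.6, 0.6, 2.6]
finger_gap: 0.0138
```

```bash
python3 st.py
```

```text
22.525 [0.5369 0.0101 0.2158] yaw 1.6486 [0.6 0.6 2.6] M [-0.072 -0.06   0.051] gap 0.0138 j6 -0.1061
```

Request:
servo_tool([
  [0,0,0,0.3,5],
  [0,0,0,0.4,5],
  [0,0,0,0.4,5],
  [0,0,0,0.3,5],
])

```text
clock: 23.02
tcp_pos: [0.5371, 0.0101, 0.2157]
tool_rot: [3.14, -0.001, 1.453]
ft_force: [1.0, 0.5, 1.1]
finger_gap: 0.0138
```

```bash
python3 st.py
```

```text
23.025 [0.5371 0.0101 0.2157] yaw 1.4532 [1.  0.5 1.1] M [-0.027 -0.117  0.127] gap 0.0138 j6 0.0893
```

Request:
servo_tool([
  [0,0,0,0.3,5],
  [0,0,0,0.4,5],
  [0,0,0,0.4,5],
  [0,0,0,0.3,5],
])

```text
clock: 23.52
tcp_pos: [0.5372, 0.0101, 0.2158]
tool_rot: [3.14, -0.001, 1.258]
ft_force: [1.4, -0.4, 1.4]
finger_gap: 0.0137
```

```bash
python3 st.py
```

```text
23.525 [0.5372 0.0101 0.2158] yaw 1.2576 [ 1.4 -0.4  1.4] M [-0.019 -0.196  0.122] gap 0.0137 j6 0.2848
```

Request:
servo_tool([
  [0,0,0,0.3,5],
  [0,0,0,0.4,5],
  [0,0,0,0.4,5],
  [0,0,0,0.3,5],
])

```text
clock: 24.02
tcp_pos: [0.5374, 0.01, 0.2158]
tool_rot: [3.139, -0.002, 1.062]
ft_force: [1.5, -1.2, 0.9]
finger_gap: 0.014
```

```bash
python3 st.py
```

```text
24.025 [0.5374 0.01   0.2158] yaw 1.0621 [ 1.5 -1.2  0.9] M [-0.069 -0.241  0.134] gap 0.014 j6 0.4803
```

Request:
servo_tool([
  [0,0,0,0.3,5],
  [0,0,0,0.3,5],
  [0,0,0,0.3,5],
  [0,0,0,0.2,5],
])

```text
clock: 24.52
tcp_pos: [0.5375, 0.01, 0.2158]
tool_rot: [3.14, -0.002, 0.909]
ft_force: [4.4, -0.6, 1.0]
finger_gap: 0.0137
```

```bash
python3 st.py
```

```text
24.525 [0.5375 0.01   0.2158] yaw 0.9088 [ 4.4 -0.6  1. ] M [-0.01  -0.452  0.092] gap 0.0137 j6 0.6336
```

Request:
servo_tool([
  [0.01,0.02,0,0.2,5],
  [0,0,0,0.3,5],
  [0,0,0,0.3,5],
  [0,0,0,0.2,5],
])

```text
clock: 25.02
tcp_pos: [0.5376, 0.0099, 0.2157]
tool_rot: [3.141, -0.001, 0.769]
ft_force: [3.5, -0.3, 2.6]
finger_gap: 0.014
```

```bash
python3 st.py
```

```text
25.025 [0.5376 0.0099 0.2157] yaw 0.7685 [ 3.5 -0.3  2.6] M [ 0.157 -0.463  0.023] gap 0.014 j6 0.7737
```

Request:
servo_tool([
  [0,0,0,0.2,5],
  [0,0,0,0.3,5],
  [0,0,0,0.3,5],
  [0,0,0,0.2,5],
])

```text
clock: 25.52
tcp_pos: [0.5376, 0.0097, 0.2158]
tool_rot: [3.141, -0.002, 0.629]
ft_force: [5.0, 1.8, 2.3]
finger_gap: 0.0137
```

```bash
python3 st.py
```

```text
25.525 [0.5376 0.0097 0.2158] yaw 0.6287 [5.  1.8 2.3] M [ 0.163 -0.677  0.088] gap 0.0137 j6 0.9136
```

Request:
servo_tool([
  [0.02,0.015,0,0.2,5],
  [0,0,0,0.3,5],
  [0,0,0,0.3,5],
  [0,0,0,0.2,5],
])

```text
clock: 26.02
tcp_pos: [0.5377, 0.0096, 0.2158]
tool_rot: [3.141, -0.0, 0.49]
ft_force: [2.7, 1.1, 4.7]
finger_gap: 0.0138
```

```bash
python3 st.py
```

```text
26.025 [0.5377 0.0096 0.2158] yaw 0.4896 [2.7 1.1 4.7] M [ 0.189 -0.351  0.532] gap 0.0138 j6 1.0528
```

Request:
servo_tool([
  [0,0,0,0.2,5],
  [0,0,0,0.3,5],
  [0,0,0,0.2,5],
  [0,0,0,0,5],
])

```text
clock: 26.52
tcp_pos: [0.5373, 0.0094, 0.2158]
tool_rot: [3.141, 0.001, 0.394]
ft_force: [1.2, 0.3, 6.4]
finger_gap: 0.0148
```

```bash
python3 st.py
```

```text
26.525 [0.5373 0.0094 0.2158] yaw 0.3942 [1.2 0.3 6.4] M [ 0.083 -0.135  0.786] gap 0.0148 j6 1.1487
```

The seat has been reached: the moment jumped from 0.09 to 0.53 and then 0.79 N m, and the pads began to slip. I'll back off in small steps to find the zero-moment yaw, which is the seat angle.

Request:
servo_tool([
  [0,0,0,-0.3,5],
  [0,0,0,-0.3,5],
  [0,0,0,0,5],
])

```text
clock: 26.9
tcp_pos: [0.5373, 0.0094, 0.2157]
tool_rot: [3.142, 0.001, 0.477]
ft_force: [0.8, 0.1, 5.8]
finger_gap: 0.014
```

```bash
python3 st.py
```

```text
26.9 [0.5373 0.0094 0.2157] yaw 0.4766 [0.8 0.1 5.8] M [ 0.092 -0.13   0.159] gap 0.014 j6 1.0658
```

Request:
servo_tool([
  [0,0,0,-0.2,5],
  [0,0,0,0,5],
])

```text
clock: 27.15
tcp_pos: [0.5372, 0.0094, 0.2157]
tool_rot: [-3.141, 0.001, 0.504]
ft_force: [0.3, 1.1, 5.8]
finger_gap: 0.0141
```

```bash
python3 st.py
```

```text
27.15 [0.5372 0.0094 0.2157] yaw 0.5039 [0.3 1.1 5.8] M [-0.018 -0.022 -0.051] gap 0.0141 j6 1.0384
```

Request:
servo_tool([
  [0,0,0,-0.2,5],
  [0,0,0,0,5],
])

```text
clock: 27.4
tcp_pos: [0.5372, 0.0094, 0.2157]
tool_rot: [-3.141, 0.001, 0.532]
ft_force: [0.9, 0.3, 6.9]
finger_gap: 0.0137
```

```bash
python3 st.py
```

```text
27.4 [0.5372 0.0094 0.2157] yaw 0.5319 [0.9 0.3 6.9] M [ 0.053 -0.024  0.03 ] gap 0.0137 j6 1.0104
```

```bash
cat > dot.py <<'E'
from h import *
def run(name=None):
    s=bot.observe();w=viewer.capture("wrist");y=s["tool_rot"][2]
    R=Ro.from_euler("xyz",s["tool_rot"]).as_matrix()
    u,v=proj(w,s["tcp_pos"]+R@[.021,0,0]+[0,0,.246-s["tcp_pos"][2]],s)
    x0,y0=int(u)-40,int(v)-35
    for c,st in blobs(w["color"],(0,0,150),(180,70,255),(x0,y0,x0+80,y0+70),amin=15):
        p=R.T@(plane(w,c,.246,s)-s["tcp_pos"]);print("blob",c,st,"tool xy mm",(p[:2]*1e3).round(2))
    print("pred",u,v,"yaw",y,"M",s["moment"][2],"gap",s["finger_gap"])
    if name: cv2.imwrite(name,cv2.resize(w["color"][y0-10:y0+110,x0-40:x0+120],None,fx=4,fy=4))
import sys;run(*sys.argv[1:])
E
python3 dot.py pics/d1.png
```

```text
blob [279.6 257.8] [271, 250, 18, 16, 236] tool xy mm [20.11 -0.93]
pred 281.90368586314094 255.86741433463234 yaw 0.5318510219354804 M 0.030198360241681897 gap 0.013686850723607896
```

View pics/d1.png

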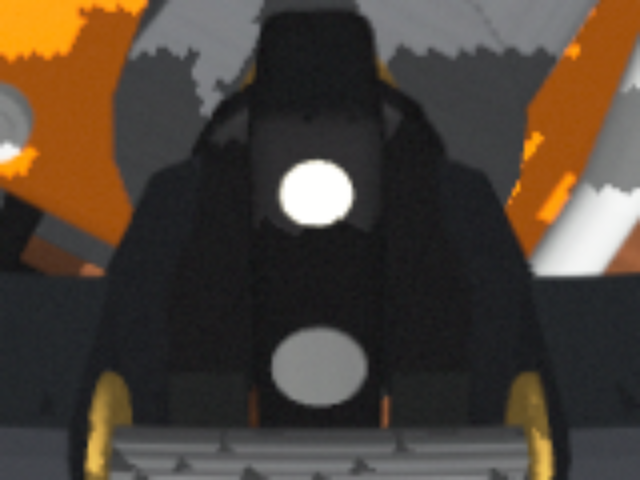

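The view shows the wing clamped square between the pads, with the white dot at crop (316,193) and the centre disc at (319,366). I'll touch the seat again with a firmer grip and read the wing angle from these two marks.

Request:
servo_tool([
  [0,0,0,0,5],
  [0,0,0,0.2,5],
  [0,0,0,0.2,5],
  [0,0,0,0,5],
], squeeze=45)

```text
clock: 27.95
tcp_pos: [0.5372, 0.0094, 0.2157]
tool_rot: [3.141, 0.001, 0.477]
ft_force: [0.6, 1.4, 6.8]
finger_gap: 0.0136
```

```bash
cat > dot.py <<'E'
from h import *
def run():
    s=bot.observe();w=viewer.capture("wrist");y=s["tool_rot"][2]
    R=Ro.from_euler("xyz",s["tool_rot"]).as_matrix();P=[]
    for x in (.0205,0):
        u,v=proj(w,s["tcp_pos"]+R@[x,0,0]+[0,0,.246-s["tcp_pos"][2]],s)
        bl=blobs(w["color"],(0,0,95),(180,70,255),(int(u)-15,int(v)-14,int(u)+16,int(v)+15),amin=60)
        c,st=max(bl,key=lambda b:b[1][4]); p=R.T@(plane(w,c,.246,s)-s["tcp_pos"]);P.append(p[:2]);print(c,st,(p[:2]*1e3).round(2))
    d=P[0]-P[1];rel=np.arctan2(d[1],d[0])
    print("rel(tool z)",rel,"yaw",y,"wing yaw",y-rel,"M",s["moment"].round(3),"F",s["ft_force"].round(1),"gap",s["finger_gap"],s["clock"])
run()
E
python3 dot.py
```

```text
[278.5 257.9] [270, 250, 19, 17, 256] [20.03 -1.35]
[280.2 301.3] [269, 292, 24, 19, 354] [-1.08 -0.69]
rel(tool z) -0.03135268305921959 yaw 0.4768611364086852 wing yaw 0.5082138194679048 M [ 0.003 -0.037  0.378] F [0.6 1.4 6.8] gap 0.013585276575196011 27.95
```

Request:
servo_tool([
  [0,0,0,-0.3,5],
  [0,0,0,-0.6,5],
  [0,0,0,-0.8,5],
  [0,0,0,-0.8,5],
  [0,0,0,-0.8,5],
  [0,0,0,-0.8,5],
  [0,0,0,-0.8,5],
  [0,0,0,-0.8,5],
  [0,0,0,-0.8,5],
  [0,0,0,-0.8,5],
  [0,0,0,-0.8,5],
  [0,0,0,-0.8,5],
  [0,0,0,-0.8,5],
  [0,0,0,-0.8,5],
  [0,0,0,-0.7,5],
  [0,0,0,-0.4,5],
  [0,0,0,0,5],
  [0,0,0,0,5],
])

```text
clock: 30.25
tcp_pos: [0.537, 0.0094, 0.2157]
tool_rot: [-3.14, -0.0, 2.096]
ft_force: [0.3, 1.0, 7.3]
finger_gap: 0.0135
```

```bash
python3 dot.py
python3 - <<'E'
from h import *
t=viewer.capture("top");s=viewer.capture("scene");w=viewer.capture("wrist")
print(blobs(t["color"],(0,120,60),(8,255,255),(200,130,240,165),amin=3))
a=cv2.resize(s["color"][140:290,220:420],None,fx=2.5,fy=2.5,interpolation=cv2.INTER_CUBIC)
print("pred pin head scene",proj(s,[.6655,.0727,.214]));cv2.imwrite("pics/s9.png",a)
print(blobs(s["color"],(0,120,60),(8,255,255),(300,180,370,240),amin=10))
E
```

```text
[279.4 257.6] [271, 250, 18, 16, 238] [21.08 -0.7 ]
[280.2 301.1] [269, 292, 24, 19, 364] [-0.04 -0.39]
rel(tool z) -0.01430865978498241 yaw 2.0957254417809277 wing yaw 2.11003410156591 M [ 0.047 -0.113  0.015] F [0.3 1.  7.3] gap 0.013475653935468417 30.25
[]
pred pin head scene [340.03504122 210.80382116]
[(array([340.9, 209.3]), [337, 203, 9, 14, 83])]
```

View pics/s9.png

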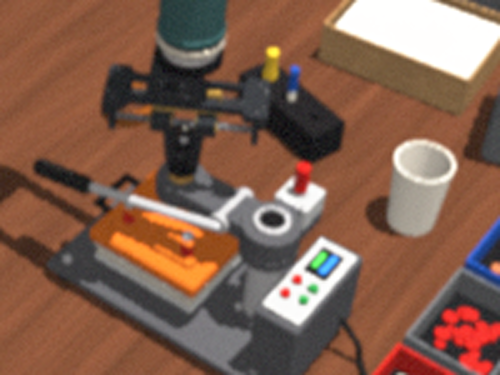

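The scene crop shows the pin upright in the ear, with its red head at (340.9,209.3) against a predicted (340.0,210.8). The gripper is on the wing and the other tools are where they were. The measured back-off is 1.57–1.60 rad, so I'm handing in.

```bash
python3 -c "
from plant import bot
print(bot.close_job())"
```

```text
the job is handed in; nothing more can be done
None
```

I put the pin fully home in the ear and let go of it. I then turned the screw clockwise to its seat, backed it off about a quarter turn, and handed in at about 30 s, still gripping the wing at 45 N.

- **Pin:** it stopped at the expected height while the downward force rose to 10 N. After release, its red head was within 0.2 px of the predicted spot in the wrist view and within about 2 px in the scene view. It stands upright with its collar on the ear.
- **Seat:** the screw came up firm after about 2.2 rad. The moment jumped from 0.1 to 0.8 N m and the pads slipped slightly on the wing. I tightened the grip and touched the seat again at 0.38 N m.
- **Back-off:** the wing marks show 1.60 rad, against 1.57 for a quarter turn. My moment readings place the seat slightly differently and give about 1.55 to 1.58. The seat angle is therefore uncertain by about 0.03 rad (2°).
- **Not measured:** I never measured the swing arm's angle directly. The final scene view showed nothing shifted there, and the parts of the bench in that view looked untouched.

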